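# Point out the next grinding job and save it

### The job

Show the camera overhead the next grinding job: point straight down at the pivot screw of the scissors in the tray, fingertips within about 3 cm above it but not touching, and stay there for two seconds, then point the same way at the centre of the smallest of the three grinding wheels for two seconds. Then press the push button on the console all the way down to save the pair, let it come back up, and draw the hand back clear. Point at no other instrument or wheel (cross them well above), do not touch the tray, the rotary knob or any loose thing, and leave everything lying as it is.

Things in the scene. Friction and masses are not known exactly. Their poses are not given: they have to be found in the camera images.
- screw (a point): centre of the top of the scissors' brass pivot screw, 9 mm across, 8 mm above the underside of the scissors
- scissors: steel surgical scissors, blades a little open, about 150 mm long, 54 mm wide over the finger rings, 6 mm thick (8 mm at the screw), the only instrument with two finger rings; lying loose in one of the tray's four compartments. Origin: underside, middle of the length; its x runs from the rings to the blade tips, z up; the screw is 20 mm from the origin along +x
- tray: fixed blue plastic tray, 210 mm (its x) by 251 mm (its y), outer walls 36 mm high and 5 mm thick, inner floor 6 mm above the bench; three cream dividers along x, 28 mm high above the bench and 3 mm thick, make four compartments 58 to 60 mm wide. One instrument lies along x in each; which one is where varies. Origin: centre of the underside
- tweezers: steel tweezers, a narrow V of two thin legs joined at one end, 136 mm long, 22 mm wide, 6 mm thick; loose in the tray; not to be pointed at. Origin: underside, middle
- scalpel_handle: flat straight steel scalpel handle without a blade, 129 mm long, 10 mm wide, 5 mm thick; loose in the tray; not to be pointed at. Origin: underside, middle
- raspatory: raspatory: thick aluminium grip 85 mm long, thin neck and 20 mm wide steel head, 142 mm long, 10 mm high; loose in the tray; not to be pointed at. Origin: underside, middle
- wheel_small: smallest grinding wheel, lying flat and loose on the bench: grey disc 80 mm in diameter, 20 mm thick, with a steel flange 36 mm in diameter on top up to 24 mm. Origin: centre of the underside. The three wheels swap places
- wheel_small_hub (a point): centre of the small wheel's flange top, 24 mm above the bench
- wheel_medium: middle grinding wheel, 105 mm in diameter, otherwise the same (flange top 24 mm above its underside); not to be pointed at
- wheel_large: largest grinding wheel, 130 mm in diameter, otherwise the same (flange top 24 mm above its underside); not to be pointed at
- console: fixed green control box, 90 mm (its x) by 170 mm (its y), 45 mm high, turned up to 0.25 rad; on its top a round black push button (42 mm from its centre towards its +y, the robot's left) and a rotary knob (42 mm the other way). Origin: centre of the underside
- record_top (a point): centre of the push button's top face, 32 mm in diameter; moves down with it
- record (a joint): travel of the push button in m: 0 up, 0.006 fully down; a spring returns it; fully down takes about 5 N
- extract: black rotary knob (dust extraction) on a steel base on the same console, 84 mm from the push button; not to be touched
- paste_jar: small white jar, 32 mm in diameter, 42 mm high, standing loose between the wheels; origin: centre of the underside
- oil_bottle: clear oil bottle, 44 mm in diameter, 110 mm high, loose; origin: centre of the underside
- compound_bar: brown-red bar of polishing compound, 50 x 90 x 30 mm, loose; origin: centre of the underside
- felt_cone: cream felt polishing cone, 36 mm in diameter, 50 mm high, loose; origin: centre of the underside
- bench_brush: hand brush, about 200 mm long, 42 mm wide and 20 mm high, lying loose along y on the far left part of the bench; origin: underside
- mug: white mug, 76 mm in diameter, 90 mm high, loose; origin: centre of the underside
Things that resemble listed ones, but are neither listed nor needed, are in the scene too. What is shaped like the console but purple is not meant.

How it is judged (in metres and radians):
On the way, in this order (a step that is already met when the one before it is completed fails the run):
1. point at the scissors' screw for 1.5 s: TCP within 20 mm of it sideways and 12 to 65 mm above it (horizontal distance between the grasp point and screw below 0.02 m and z of the grasp point in the frame of screw between 0.012 and 0.065 m), for 1.5 s.
2. then point at the centre of the smallest wheel for 1.5 s: TCP within 20 mm of it sideways and 12 to 65 mm above it (horizontal distance between the grasp point and wheel_small_hub below 0.02 m and z of the grasp point in the frame of wheel_small_hub between 0.012 and 0.065 m), for 1.5 s.
3. then press the push button (at least 4.5 mm of its 6 mm) (value of joint record above 0.0045 m), for 0.05 s.
At the end, for the whole second after the job is handed in: the button is back up (less than 1.5 mm down), the TCP is more than 60 mm from it, all instruments, wheels and bystanders are within 8 mm of where they began, scissors and small wheel at rest (value of joint record below 0.0015 m and distance between the grasp point and record_top above 0.06 m and distance of each of scissors, tweezers, scalpel_handle, raspatory, wheel_small, wheel_medium, wheel_large, paste_jar, oil_bottle, compound_bar, felt_cone, bench_brush, mug from where it was at the start of the episode below 0.008 m and linear speed of each of scissors, wheel_small below 0.02 m/s); the robot touches nothing.
It fails at once if an instrument, a wheel, the tray or the console's knob is touched (contact force between any of the fingers, the arm and scissors above 0.3 N or contact force between any of the fingers, the arm and tweezers above 0.3 N or contact force between any of the fingers, the arm and scalpel_handle above 0.3 N or contact force between any of the fingers, the arm and raspatory above 0.3 N or contact force between any of the fingers, the arm and wheel_small above 0.3 N or contact force between any of the fingers, the arm and wheel_medium above 0.3 N or contact force between any of the fingers, the arm and wheel_large above 0.3 N or contact force between any of the fingers, the arm and tray above 0.3 N or contact force between any of the fingers, the arm and extract above 0.3 N).
It fails at once if an instrument, a wheel or a bystander is moved or lifted more than 8 mm (distance of any of scissors, tweezers, scalpel_handle, raspatory, wheel_small, wheel_medium, wheel_large, paste_jar, oil_bottle, compound_bar, felt_cone, bench_brush, mug from where it was at the start of the episode above 0.008 m).
It fails at once if another loose thing on the bench is touched (contact force between any of the fingers, the arm and paste_jar above 0.3 N or contact force between any of the fingers, the arm and oil_bottle above 0.3 N or contact force between any of the fingers, the arm and compound_bar above 0.3 N or contact force between any of the fingers, the arm and felt_cone above 0.3 N or contact force between any of the fingers, the arm and bench_brush above 0.3 N or contact force between any of the fingers, the arm and mug above 0.3 N).
It fails at once if another instrument or wheel is pointed at: TCP within 20 mm sideways and less than 60 mm above its middle ((horizontal distance between the grasp point and tweezers below 0.02 m and z of the grasp point in the frame of tweezers below 0.066 m) or (horizontal distance between the grasp point and scalpel_handle below 0.02 m and z of the grasp point in the frame of scalpel_handle below 0.065 m) or (horizontal distance between the grasp point and raspatory below 0.02 m and z of the grasp point in the frame of raspatory below 0.07 m) or (horizontal distance between the grasp point and wheel_medium below 0.02 m and z of the grasp point in the frame of wheel_medium below 0.084 m) or (horizontal distance between the grasp point and wheel_large below 0.02 m and z of the grasp point in the frame of wheel_large below 0.084 m)).
It also fails if it takes over 61 s, if anything falls off the work surface, if the arm or the gripper's body presses on something with over 40 N, if the wrist force passes 120 N, or if a joint passes its speed limit or range.

### The arm

A 6-joint arm with a two-finger parallel gripper is mounted at the origin on the work surface. World frame = base frame: x ahead of the robot, y to its left, z up, the work surface at z = 0. Lengths are in mm, angles in rad, forces in N, time in s.
With the tool pointing down it reaches from about 275 to 750 mm from the base axis. Payload 10.2 kg.
Tool frame: the origin (TCP) lies between the finger pads, 19 mm behind the fingertips; this is the grasp point; z points along the fingers, y is the line along which they close (so a half turn about z gives the same grasp; the last joint's range is limited). The gripper opens to 85 mm and grips with 20 to 120 N. Pads are 22 mm wide; open, the fingers measure 114 mm over their backs; the gripper's body (76 mm by 85 mm) begins 54 mm behind the grasp point. The pads swing forward as they close: fully open they stand 13 mm farther back than shut.
Start: joints at [0.965, 0.313, 1.498, -0, 1.331, -0.223], TCP at [196.111, 487.003, 249.994] pointing down, gripper open.
Joint ranges: [-2.94, 2.94], [-0.97, 2.17], [0.19, 2.56], [-1.23, 4.37], [0.02, 3.11], [-2.88, 2.88]. Speed limits (rad/s): [2.39, 2.39, 3.01, 3.14, 3.14, 3.14].

### API

Orientations are given as a unit quaternion [w, x, y, z].
In Python, from rig import ctrl gives the robot as it stands.
- The arm moves only by the shell command python3 -m inch 'ROWS' [OPENING] [FORCE]. ROWS is text: rows parted by semicolons, each of 6 numbers parted by spaces: the shift along the tool's x, y, z in mm, then the turn, a rotation vector about the tool's x, y, z in units of 6 degrees (1.0 is 6 degrees). A call has exactly 10 rows; each row shifts and turns the commanded pose from where the row before left it, along the tool's axes as they then stand; what a row does not reach is not made up. A row lasts 1/12 s, in which the tool goes at most 41.7 mm and 7.16 degrees, less where a joint would pass 70% of its speed; a pose out of reach is approached as far as the arm can. A call with a gripper value outside its range is refused whole. OPENING is the opening, from 0 (shut) to 1 (fully open), set as the call begins (- or left out, the last holds). The fingers move at their own pace and stop on an object; FORCE is the grip in N (left out, the last holds). Time passes only in rows, so rows that do not move let the fingers close, or fill a call up. It gives the time, the measured TCP pose, the force, the opening and the grip force at its end, in the units of the state.
- ctrl.sense(): the state, without advancing time (a new reading comes with each control period).
- ctrl.capture(name): name is "scene" or "top"; returns a dict with "image" (480x640x3 uint8, red, green, blue), "intrinsics" (3x3 intrinsics, pixels), "rvec" (rotation vector, rad) and "tvec" (3), from world to camera coordinates, as OpenCV has them. Camera axes: x right, y down, z forward; pixel columns grow to the right and rows downward; lengths in mm; the calibration is good to about 2 mm. A picture is of the moment at which its call begins. There is no depth.
- ctrl.finish_job(): hands the job in; it is judged then, once.
The state is a dict: "time_s": time; "joints": joint angles; "dq": joint speeds; "tau": joint torques, N m; "eef_pos": TCP position; "ee_rot": TCP orientation; "force": force on the tool from outside, world axes, zero at the start; "wrist_torque": the same for the moment, N m; "grip_width": opening from 0.0 (shut) to 1.0 (fully open); "grip_force": force on a finger pad.
Only numpy, scipy, OpenCV 4.12 (cv2) and the standard library are available. Lean on these libraries where they do the work, as an engineer would, in place of code of your own. Each camera call takes 0.05 s, during which the arm holds its last target. There are 200 camera calls.

## Working session

There is one attempt and no reset: what is moved stays moved. The work goes in short steps, Python scripts to look and compute and a shell command to move; the robot and the scene stay as the last step left them, time stands still between calls to the robot, and variables do not carry over. Pictures are saved under pics/ and viewed, at most 10 in all, crops included, and the job is handed in when it is done.

```bash
mkdir -p pics; cat > h.py <<'E'
import numpy as np, cv2
from rig import ctrl
def cap(n,f=None):
    c=ctrl.capture(n)
    if f: cv2.imwrite('pics/'+f,cv2.cvtColor(np.array(c['image']),cv2.COLOR_RGB2BGR))
    return c
def cast(c,uv,z):
    K=np.array(c['intrinsics'],float);R=cv2.Rodrigues(np.array(c['rvec'],float))[0];t=np.array(c['tvec'],float).ravel()
    d=R.T@np.linalg.inv(K)@np.array([uv[0],uv[1],1.]);o=-R.T@t
    return o+d*(z-o[2])/d[2]
def ray(c,uv):
    a=cast(c,uv,0);b=cast(c,uv,100);return a,(b-a)/np.linalg.norm(b-a)
def tri(c1,u1,c2,u2):
    a,d=ray(c1,u1);b,e=ray(c2,u2)
    s=np.linalg.lstsq(np.c_[d,-e],b-a,rcond=None)[0]
    p,q=a+s[0]*d,b+s[1]*e
    return (p+q)/2,np.linalg.norm(p-q)
E
python3 - <<'E'
from h import *
import pickle
d={n:cap(n,n+'0.png') for n in('scene','top')}
pickle.dump(d,open('c0.pkl','wb'))
for n,c in d.items():
    R=cv2.Rodrigues(np.array(c['rvec'],float))[0];print(n,-R.T@np.array(c['tvec']).ravel(),R[2])
s=ctrl.sense();print(s['eef_pos'],s['ee_rot'],s['time_s'],s['force'])
E
```

```text
scene [1254.94899899  568.87202786  868.25554081] [-0.61030733 -0.48967464 -0.6226907 ]
top [ 406.87061712  -16.54866843 1533.52831647] [ 0.07120545 -0.02140085 -0.99723206]
[195.99266235 486.83098161 249.49356287] [-2.06507989e-04  1.90234151e-01  9.81738590e-01 -5.15970089e-04] 0.1 [-0.49649506  0.64725055  0.27601919]
```

View pics/scene0.png

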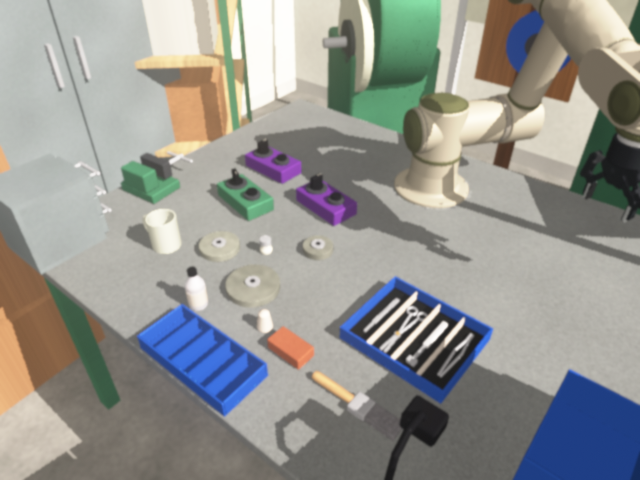

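View pics/top0.png

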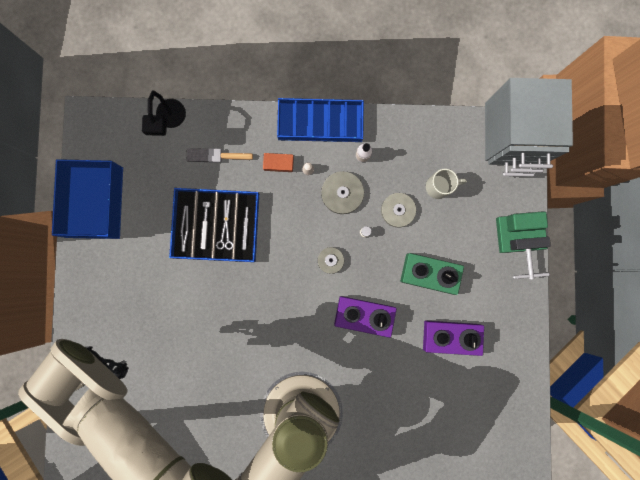

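The top view shows the tray at (215,225), with the scissors in the third compartment (screw near (227,222)). The small wheel is at (331,260), and the green console's button is at about (422,270) with the knob at (449,277). In the scene view the same things are at about (403,328), (318,245) and (252,193). I'll enlarge those crops next.

```bash
python3 - <<'E'
from h import *
a=cv2.imread('pics/top0.png');b=cv2.imread('pics/scene0.png')
def cr(i,x,y,w,h):return cv2.resize(i[y:y+h,x:x+w],(400,300),interpolation=cv2.INTER_CUBIC)
# crops: top scissors 80x60 (x5), scene scissors 80x60, top console 80x60, scene console
m=np.vstack([np.hstack([cr(a,190,195,80,60),cr(b,365,300,80,60)]),np.hstack([cr(a,395,243,80,60),cr(b,205,160,80,60)])])
cv2.imwrite('pics/crops.png',m)
E
```

```text
(no output)
```

View pics/crops.png

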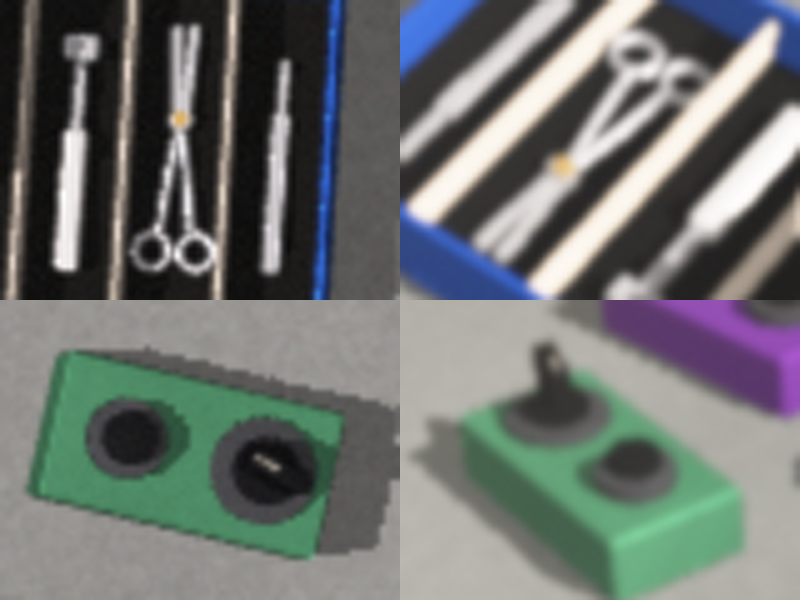

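The crops show the brass screw at top (225.6,218.4) and scene (397.2,332.6). The button cap is at top (421.2,270) and scene (251.2,191.2). The tall knob is on the far (-y) side.

```bash
python3 - <<'E'
from h import *
import pickle
d=pickle.load(open('c0.pkl','rb'));T,S=d['top'],d['scene']
def blob(c,lo,hi,x,y,r):
    im=cv2.cvtColor(np.array(c['image']),cv2.COLOR_RGB2HSV)
    m=cv2.inRange(im,lo,hi);k=np.zeros_like(m);k[y-r:y+r,x-r:x+r]=1;m=m*k
    n,l,s,ce=cv2.connectedComponentsWithStats(m)
    i=1+np.argmax(s[1:,4]);return ce[i],s[i,4]
br=((12,70,90),(30,255,255))
for n,a,b in [('screw',blob(T,*br,226,218,5),blob(S,*br,397,332,6)),
  ('button',blob(T,(0,0,0),(180,255,45),421,270,8),blob(S,(0,0,0),(180,255,60),251,191,9)),
  ]:
    print(n,a,b,tri(T,a[0],S,b[0]))
for n,u,z in [('screw',(225.6,218.4),14),('button',(421.2,270),55),('knobbase',(448,276),60)]:print(n,cast(T,u,z))
# wheels (greenish-gray vs bench): hubs by local brightness
g=cv2.cvtColor(np.array(T['image']),cv2.COLOR_RGB2GRAY)
for n,u in [('small',(331,260)),('med',(399,210)),('large',(343,192))]:
    x,y=u;r=26
    c=cv2.HoughCircles(cv2.resize(g[y-r:y+r,x-r:x+r],None,fx=4,fy=4,interpolation=cv2.INTER_CUBIC),cv2.HOUGH_GRADIENT,1,200,param1=80,param2=15,minRadius=40,maxRadius=95)
    p=c[0,0]/4;q=(x-r+p[0]-.4,y-r+p[1]-.4);print(n,q,p[2],cast(T,q,24))
print('hub tri',tri(T,(331,260),S,(318,244)))
for n,u,z in [('jar',(365,232),42),('bottle',(364,150),110),('mug',(441,183),90),('tray tl',(175,190),36),('tray br',(257,262),36),('purple',(335,297),50)]:print(n,cast(T,u,z))
E
```

```text
screw (array([225.71428571, 218.        ]), np.int32(7)) (array([397. , 332.5]), np.int32(10)) (array([577.43728605, 238.31891019,  18.151697  ]), np.float64(2.0846933260866978))
button (array([421.17, 270.06]), np.int32(100)) (array([251.06666667, 191.64444444]), np.int32(45)) (array([ 429.79013048, -344.03144444,   61.47535361]), np.float64(1.9907087132321284))
screw [577.2158337  238.42126358  14.        ]
button [ 430.71882634 -346.34093905   55.        ]
knobbase [ 414.3601336  -424.27895275   60.        ]
small (np.float32(330.725), np.float32(259.725)) 12.625 [457.4759297  -80.72974806  24.        ]
med (np.float32(398.725), np.float32(209.225)) 16.975 [ 613.8539902  -284.51389658   24.        ]
large (np.float32(342.225), np.float32(191.725)) 21.025 [ 663.914278   -112.53218889   24.        ]
hub tri (array([455.63813854, -80.17146772,  22.47994751]), np.float64(3.6253241370240326))
jar [ 541.14499489 -180.87455487   42.        ]
bottle [ 771.63056501 -168.14980132  110.        ]
mug [ 684.09547637 -395.96551412   90.        ]
tray tl [657.05896606 387.50552328  36.        ]
tray br [446.62801747 138.25013477  36.        ]
purple [347.59235284 -93.77514519  50.        ]
```

```bash
python3 -m inch '-22.3 -4.4 0 0 0 0;-22.3 -4.4 0 0 0 0;-22.3 -4.4 0 0 0 0;-22.3 -4.4 0 0 0 0;-22.3 -4.4 0 0 0 0;-22.3 -4.4 0 0 0 0;-22.3 -4.4 0 0 0 0;-22.3 -4.4 0 0 0 0;-22.3 -4.4 0 0 0 0;-22.3 -4.4 0 0 0 0' 0
python3 -m inch '-22.3 -4.4 10 0 0 0;-22.3 -4.4 10 0 0 0;-22.3 -4.4 10 0 0 0;-22.3 -4.4 10 0 0 0;-22.3 -4.4 10 0 0 0;-22.3 -4.4 10 0 0 0;-22.3 -4.4 10 0 0 0;-22.3 -4.4 10 0 0 0;-22.3 -4.4 10 0 0 0;-22.3 -4.4 10 0 0 0'
python3 - <<'E'
from h import *
cap('top','t1.png');c=cap('scene');s=ctrl.sense();print(s['eef_pos'],s['ee_rot'],s['grip_width'],s['time_s'],s['force'])
a=cv2.imread('pics/t1.png')[180:270,165:285];b=cv2.cvtColor(np.array(c['image']),cv2.COLOR_RGB2BGR)[200:380,310:550]
cv2.imwrite('pics/v1.png',np.hstack([cv2.resize(x,(400,300)) for x in(a,b)]))
E
```

```text
time_s: 0.93
eef_pos: [387.3, 362.1, 249.7]
ee_rot: [-0.0, 0.19, 0.982, -0.0]
force: [0.6, 0.5, 0.6]
grip_width: 0.001
grip_force: 0.0
time_s: 1.77
eef_pos: [577.6, 238.0, 149.0]
ee_rot: [-0.0, 0.19, 0.982, -0.0]
force: [0.4, 0.2, 0.6]
grip_width: -0.002
grip_force: 0.0
[578.14247329 236.56217461 147.51343606] [-1.35798671e-03  1.91647478e-01  9.81462542e-01 -8.23976670e-04] -0.0037176452322754358 1.8667 [-0.09227008  0.48385511 -0.51930348]
```

View pics/v1.png

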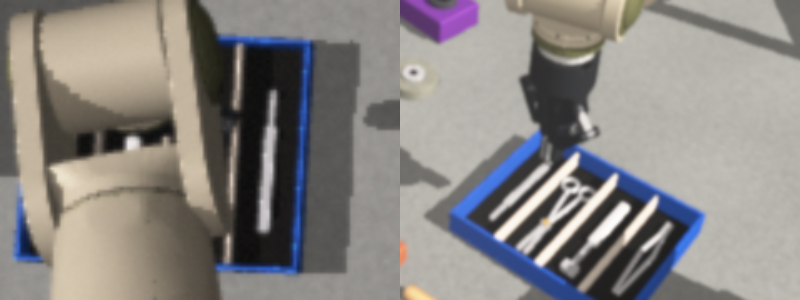

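The scene view shows the shut fingers above the tray, in line with the scissors, and the top view is blocked by the arm. Next I descend to z≈62 and hold.

```bash
python3 -m inch '0 0 9 0 0 0;0 0 9 0 0 0;0 0 9 0 0 0;0 0 9 0 0 0;0 0 9 0 0 0;0 0 9 0 0 0;0 0 9 0 0 0;0 0 9 0 0 0;0 0 9 0 0 0;0 0 5 0 0 0' | head -2
for i in 1 2; do python3 -m inch '0 0 0 0 0 0;0 0 0 0 0 0;0 0 0 0 0 0;0 0 0 0 0 0;0 0 0 0 0 0;0 0 0 0 0 0;0 0 0 0 0 0;0 0 0 0 0 0;0 0 0 0 0 0;0 0 0 0 0 0'| head -2; done
python3 - <<'E'
from h import *
c=cap('scene');b=cv2.cvtColor(np.array(c['image']),cv2.COLOR_RGB2BGR)[270:390,330:490]
cv2.imwrite('pics/v2.png',cv2.resize(b,(640,480)))
E
python3 -m inch '0 0 0 0 0 0;0 0 0 0 0 0;0 0 0 0 0 0;0 0 0 0 0 0;0 0 0 0 0 0;0 0 0 0 0 0;0 0 0 0 0 0;0 0 0 0 0 0;0 0 0 0 0 0;0 0 0 0 0 0'
```

```text
time_s: 2.7
eef_pos: [576.5, 238.7, 62.5]
time_s: 3.53
eef_pos: [577.0, 238.8, 64.0]
time_s: 4.37
eef_pos: [577.0, 238.8, 64.0]
time_s: 5.25
eef_pos: [577.0, 238.8, 64.0]
ee_rot: [0.0, 0.19, 0.982, -0.0]
force: [0.5, -0.7, -0.9]
grip_width: 0.001
grip_force: 0.0
```

View pics/v2.png

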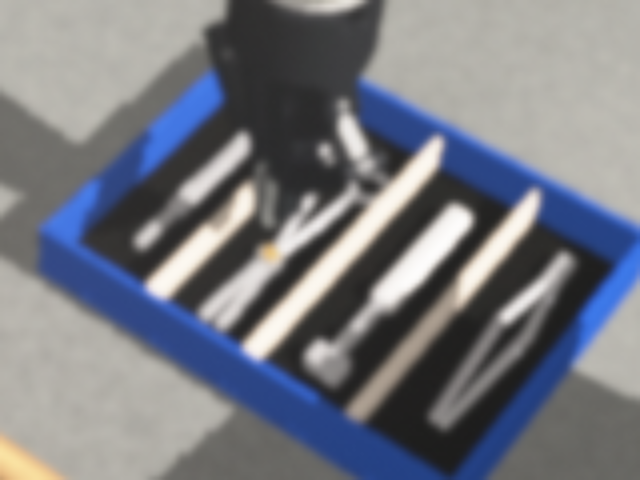

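The fingertips sit right above the brass screw, at (272,215) against the screw at (270,253). Step 1 is held, so I lift and cross to the small wheel.

```bash
python3 -m inch '0 0 -10 0 0 0;0 0 -20 0 0 0;0 0 -20 0 0 0;0 0 -20 0 0 0;0 -5 -20 0 0 0;0 -15 0 0 0 0;0 -25 0 0 0 0;0 -25 0 0 0 0;0 -25 0 0 0 0;0 -25 0 0 0 0'|head -2
python3 -m inch '-0.8 -24 0 0 0 0;-0.8 -24 0 0 0 0;-0.8 -24 0 0 0 0;-0.8 -24 0 0 0 0;-0.8 -24 0 0 0 0;-0.8 -24 0 0 0 0;-0.8 -24 0 0 0 0;-0.8 -24 0 0 0 0;-0.8 -18 0 0 0 0;-0.8 -11 0 0 0 0'|head -2
python3 -m inch '0 0 8 0 0 0;0 0 8 0 0 0;0 0 8 0 0 0;0 0 8 0 0 0;0 0 8 0 0 0;0 0 8 0 0 0;0 0 8 0 0 0;0 0 8 0 0 0;0 0 8 0 0 0;0 0 8 0 0 0'|head -2
python3 - <<'E'
from h import *
c=cap('scene');b=cv2.cvtColor(np.array(c['image']),cv2.COLOR_RGB2BGR)[150:270,220:380]
cv2.imwrite('pics/v3.png',cv2.resize(b,(640,480)))
E
```

```text
time_s: 6.08
eef_pos: [531.6, 126.6, 154.8]
time_s: 6.92
eef_pos: [456.6, -82.1, 154.8]
time_s: 7.75
eef_pos: [457.0, -80.5, 73.2]
```

View pics/v3.png

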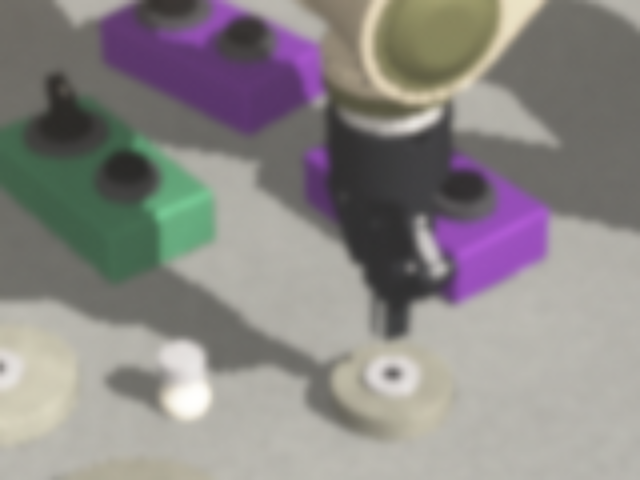

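The fingertips at (392,330) point at the hub at (392,375). I hold, then lift and cross to above the button.

```bash
for i in 1 2 3; do python3 -m inch '0 0 0 0 0 0;0 0 0 0 0 0;0 0 0 0 0 0;0 0 0 0 0 0;0 0 0 0 0 0;0 0 0 0 0 0;0 0 0 0 0 0;0 0 0 0 0 0;0 0 0 0 0 0;0 0 0 0 0 0'|head -2;done
python3 -m inch '0 0 -10 0 0 0;0 0 -20 0 0 0;0 0 -20 0 0 0;0 0 -20 0 0 0;0 0 -10 0 0 0;-4 -15 0 0 0 0;-7 -24 0 0 0 0;-7 -24 0 0 0 0;-7 -24 0 0 0 0;-7 -24 0 0 0 0'|head -2
python3 -m inch '-7 -24 0 0 0 0;-7 -24 0 0 0 0;-7 -24 0 0 0 0;-7 -24 0 0 0 0;-7 -24 0 0 0 0;-4 -16 0 0 0 0;-3 -9 0 0 0 0;0 0 16 0 0 0;0 0 16 0 0 0;0 0 16 0 0 0'
python3 - <<'E'
from h import *
c=cap('scene');s=ctrl.sense();print(s['eef_pos'])
b=cv2.cvtColor(np.array(c['image']),cv2.COLOR_RGB2BGR)[120:240,180:340]
cv2.imwrite('pics/v4.png',cv2.resize(b,(640,480)))
E
```

```text
time_s: 8.63
eef_pos: [457.0, -80.5, 74.0]
time_s: 9.47
eef_pos: [457.0, -80.5, 74.0]
time_s: 10.3
eef_pos: [457.0, -80.5, 74.0]
time_s: 11.13
eef_pos: [445.0, -196.6, 154.9]
time_s: 11.97
eef_pos: [430.2, -345.4, 106.0]
ee_rot: [0.0, 0.19, 0.982, -0.0]
force: [0.6, -0.4, -0.6]
grip_width: -0.0
grip_force: 0.0
[ 429.21268383 -344.16914438  102.86014585]
```

View pics/v4.png

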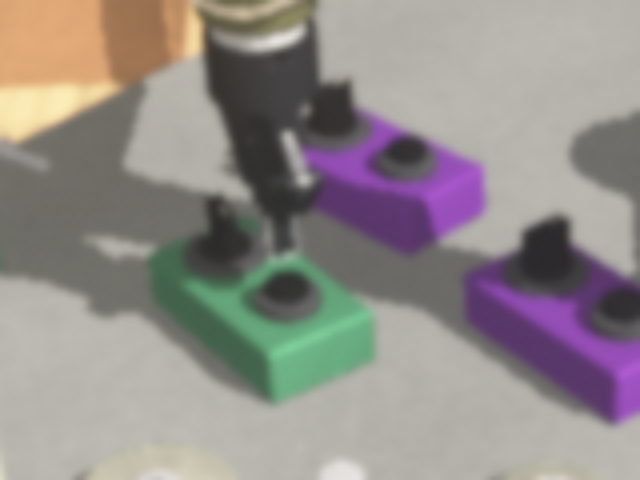

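The fingertips at (285,255) are above the button cap at (287,287), clear of the knob. I descend slowly and watch the force.

```bash
python3 -m inch '0 0 3 0 0 0;0 0 3 0 0 0;0 0 3 0 0 0;0 0 3 0 0 0;0 0 3 0 0 0;0 0 2 0 0 0;0 0 2 0 0 0;0 0 1 0 0 0;0 0 0 0 0 0;0 0 0 0 0 0'
python3 -m inch '0 0 1 0 0 0;0 0 1 0 0 0;0 0 1 0 0 0;0 0 1 0 0 0;0 0 0 0 0 0;0 0 0 0 0 0;0 0 0 0 0 0;0 0 0 0 0 0;0 0 0 0 0 0;0 0 0 0 0 0'
```

```text
time_s: 12.85
eef_pos: [430.1, -345.7, 86.1]
ee_rot: [0.0, 0.19, 0.982, -0.0]
force: [-0.6, -0.4, -0.1]
grip_width: 0.002
grip_force: 0.0
time_s: 13.68
eef_pos: [430.1, -345.8, 82.1]
ee_rot: [0.0, 0.19, 0.982, -0.0]
force: [0.7, 0.1, 4.0]
grip_width: -0.002
grip_force: 1.7
```

```bash
python3 -m inch '0 0 1 0 0 0;0 0 1 0 0 0;0 0 0 0 0 0;0 0 0 0 0 0;0 0 0 0 0 0;0 0 0 0 0 0;0 0 0 0 0 0;0 0 0 0 0 0;0 0 0 0 0 0;0 0 0 0 0 0'
python3 -m inch '0 0 1 0 0 0;0 0 0.5 0 0 0;0 0 0 0 0 0;0 0 0 0 0 0;0 0 0 0 0 0;0 0 0 0 0 0;0 0 0 0 0 0;0 0 0 0 0 0;0 0 0 0 0 0;0 0 0 0 0 0'
```

```text
time_s: 14.52
eef_pos: [430.1, -345.7, 80.1]
ee_rot: [0.0, 0.19, 0.982, -0.0]
force: [1.1, -1.5, 4.6]
grip_width: -0.0
grip_force: 2.3
time_s: 15.35
eef_pos: [430.1, -345.8, 79.6]
ee_rot: [0.0, 0.19, 0.982, -0.0]
force: [-2.4, 2.2, 14.5]
grip_width: -0.002
grip_force: 7.4
```

The force jumped to 14.5 N with the descent stalled, so the button is on its stop. I retract up and back.

```bash
python3 -m inch '0 0 -3 0 0 0;0 0 -6 0 0 0;0 0 -12 0 0 0;0 0 -18 0 0 0;0 0 -20 0 0 0;0 0 -20 0 0 0;0 0 -20 0 0 0;0 0 -15 0 0 0;0 0 -10 0 0 0;0 0 0 0 0 0'
python3 -m inch '0 0 -5 0 0 0;0 0 0 0 0 0;0 0 0 0 0 0;0 0 0 0 0 0;0 0 0 0 0 0;0 0 0 0 0 0;0 0 0 0 0 0;0 0 0 0 0 0;0 0 0 0 0 0;0 0 0 0 0 0'|head -4
python3 - <<'E'
from h import *
c=cap('scene','end.png')
E
```

```text
time_s: 16.18
eef_pos: [430.3, -345.8, 203.9]
ee_rot: [0.001, 0.19, 0.982, -0.001]
force: [0.1, 0.0, -0.4]
grip_width: -0.003
grip_force: 0.0
time_s: 17.02
eef_pos: [430.0, -345.6, 207.5]
ee_rot: [-0.0, 0.19, 0.982, -0.0]
force: [-0.8, -0.1, 0.8]
```

View pics/end.png

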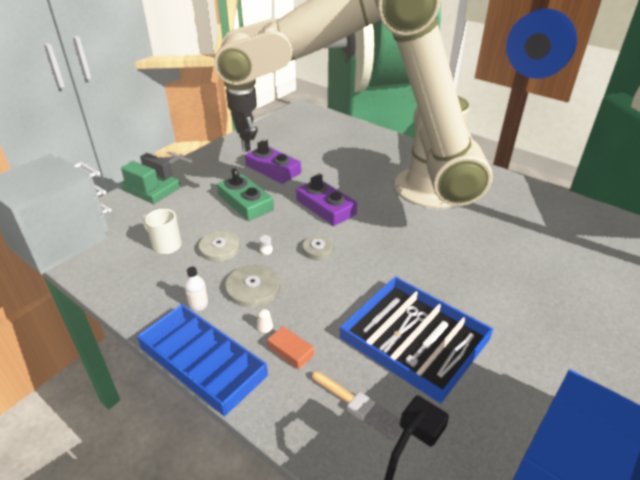

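The hand is clear above the console, near (247,140). The button at (252,193) and everything else look unchanged, so I hand the job in.

```bash
python3 -c "
from rig import ctrl
print(ctrl.finish_job())"
```

```text
the job is handed in; nothing more can be done
None
```

The job is handed in, with no verdict returned: I pointed at the scissors' screw and then the small wheel's centre for over two seconds each, pressed the button to its stop, and drew the hand back clear, with nothing seen to have moved.

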